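# Put the optics of the lamp line into their right order

### The arm

A 6-joint arm with a two-finger parallel gripper is mounted at the origin on a cart in front of the work surface, level with it; the furniture and walls round the work are solid. World frame = base frame: x ahead of the robot, y to its left, z up, the work surface at z = 0. Lengths are in m, angles in rad, forces in N, time in s.
With the tool pointing down it reaches from about 0.35 to 0.775 m from the base axis. Payload 5.5 kg.
Tool frame: the origin (TCP) lies where the fingers leave the gripper's body, on its centre line; the fingertips stand env.tip_reach ahead of it and the grasp point (between the pads) lies 54 mm ahead of it (env.tip_reach is the distance from the TCP to the fingertips, in m); z points along the fingers, y is the line along which they close (so a half turn about z gives the same grasp; the last joint's range is limited). The gripper opens to 85 mm and grips with 20 to 120 N. Pads are 22 mm wide; open, the fingers measure 114 mm over their backs; the gripper's body (76 mm by 85 mm) begins 54 mm behind the grasp point. The pads swing forward as they close: fully open they stand 13 mm farther back than shut.
Start: joints at [-1.433, 0.313, 0.046, 1.304, 0, 1.431], TCP at [0.158, -0.553, 0.304] pointing down, gripper open.
Joint ranges: [-2.76, 2.76], [-0.86, 1.69], [-1.03, 1.26], [-2.2, 2.34], [-1.47, 1.5], [-3.14, 3.14]. Speed limits (rad/s): [2.57, 2.57, 3.14, 3.14, 3.14, 3.14].

### API

Orientations are given as a unit quaternion [w, x, y, z].
In Python, from workcell import status, optics, hand_in, env gives the robot as it stands.
- The arm moves only by the shell command python3 -m handwheel 'ROWS' [FORCE]. ROWS is a JSON object whose one key "deltas" holds a list of rows, each a list of 5 numbers: the opening, from -1 (shut) to 1 (fully open), then the shift along the tool's x, y, z in units of 40 mm (1.0 is 40 mm), then the turn about the tool's z in units of 10 degrees (1.0 is 10 degrees). In form: {"deltas": [[jaw, x, y, z, roll], ...]}. A call has 1 to 20 rows; each row shifts and turns the commanded pose from where the row before left it, along the tool's axes as they then stand; what a row does not reach is not made up. A row lasts 1/8 s, in which the tool goes at most 62.5 mm and 10.7 degrees, less where a joint would pass 70% of its speed; a pose out of reach is approached as far as the arm can. A call is refused whole if a number of a shift passes 1 or a number of a turn 1, either way. A call with a gripper value outside its range is refused whole. The fingers move at their own pace and stop on an object; FORCE is the grip in N (left out, the last holds). Time passes only in rows, so rows that do not move let the fingers close. It gives the time, the measured TCP pose, the force, the opening and the grip force at its end, in the units of the state.
- status.get_state(): the state, without advancing time (a new reading comes with each control period).
- optics.read_camera(name): name is "scene" or "top" or "wrist"; returns a dict with "frame" (384x512x3 uint8, red, green, blue), "depth" (384x512 float32, m along the optical axis (not along the pixel's ray), 0 where there is no reading), "vfov" (degrees; the focal length in pixels is half the picture's height over the tangent of half this angle, whatever the lens; pixels are square), "cx", "cy" (the principal point, pixels), "origin" and "attitude" of the camera in the world. Camera axes: x right, y down, z forward; pixel columns grow to the right and rows downward; lengths in m; the calibration is good to about 2 mm. A picture is of the moment at which its call begins.
- hand_in(): hands the job in; it is judged then, once.
The state is a dict: "clock": time; "joint_pos": joint angles; "qvel": joint speeds; "tau": joint torques, N m; "tcp_pos": TCP position; "orientation": TCP orientation; "wrist_force": force on the tool from outside, world axes, zero at the start; "ft_torque": the same for the moment, N m; "finger_gap": finger opening in m; "grip_force": force on a finger pad.
Only numpy, scipy, OpenCV 4.12 (cv2) and the standard library are available. Lean on these libraries where they do the work, as an engineer would, in place of code of your own. Each camera call takes 0.05 s, during which the arm holds its last target. There are 200 camera calls.

### The job

The four optics of the lamp line stand on the wrong base plates. Rearrange them so that the row of four plates holds, starting at the lamp's end: first the lens, then the plate with the aperture, then the mirror mount, and last the beam block, one in the middle of each plate and faced squarely along the row (which of its two faces looks to the lamp does not matter). The spare plate beside the row, where one of them stands now, may be used for parking on the way; keep every optic upright.

Things in the scene. Friction and masses are not known exactly. Their poses are not given: they have to be found in the camera images.
- lens: loose lens in a black upright ring on a short white stem and a black rectangular foot; 76 mm high, foot 30 (own x) x 40 (own y) x 8 mm, ring 36 mm across (own y), 8 mm thick (own x), its centre 57 mm above the origin; origin at the centre of the underside of the foot, own x is the optical axis (through the ring), own z up; about 0.12 kg
- aperture: loose square bare-metal plate with a small hole, standing upright on a post and a round metal foot; 84 mm high, foot 36 mm diameter, plate 46 (own y) x 46 mm high, 5 mm thick (own x), from 38 to 84 mm above the origin; origin at the centre of the underside of the foot, own x is normal to the plate, own z up; about 0.12 kg
- mirror: loose black mirror mount on a light round pedestal, 102 mm high; head 44 mm wide (own y), 58 to 102 mm above the origin, solid from -18 to +7 mm in own x, two adjuster knobs on its +x side out to 19 mm; pedestal 31 mm diameter, its axis at own x = -7 mm; origin at the centre of the underside of the outline, own -x is the way the mirror looks, own z up; about 0.24 kg
- beam_block: loose black upright block with a yellow sign on its face; 12 (own x) x 50 (own y) x 50 mm high, standing on its edge; origin at the centre of the underside, own x is normal to its broad faces, own z up; about 0.15 kg
- seat_a: plain grey base plate lying flat, fixed, 50 (own x, along the row) x 75 (own y, across the row) x 10 mm; origin at the centre of its underside, top face 10 mm above it; own x runs along the row; one of the two end plates of the row of four (order a, b, c, d; centres 72 mm apart; d is at the +x end)
- seat_b: plain grey base plate lying flat, fixed, 50 (own x, along the row) x 75 (own y, across the row) x 10 mm; origin at the centre of its underside, top face 10 mm above it; own x runs along the row; second plate of the row, next to seat_a
- seat_c: plain grey base plate lying flat, fixed, 50 (own x, along the row) x 75 (own y, across the row) x 10 mm; origin at the centre of its underside, top face 10 mm above it; own x runs along the row; third plate of the row, next to seat_d
- seat_d: plain grey base plate lying flat, fixed, 50 (own x, along the row) x 75 (own y, across the row) x 10 mm; origin at the centre of its underside, top face 10 mm above it; own x runs along the row; the other end plate of the row, empty at the start
- spare_seat: spare plain grey base plate lying flat, fixed, 50 (own x) x 75 (own y) x 10 mm; origin at the centre of its underside, top face 10 mm above it; stands about 13 cm beside the row, on the robot's side, a little turned; one optic stands on it at the start
- lamp: fixed lamp: slim white upright tube in a black collar on a dark round foot 48 mm in diameter, 100 mm high; origin at the centre of its underside; stands in line with the row, 62 mm beyond the centre of either seat_a or seat_d (at the other end stands a fixed black post holder, 56 mm high)
Mind the look-alikes: they are no part of the job. Several things have the shape of the aperture; the one meant has the colours described above.

How it is judged:
By the outcome, as a careful person would: the job done as asked, in the order asked, and still so for the second after the job is handed in, with the robot touching nothing.
It also fails if it takes over 115 s, if anything falls off the work surface, if the arm or the gripper's body presses on something with over 40 N, if the wrist force passes 120 N, or if a joint passes its speed limit or range.

## Working session

There is one attempt and no reset: what is moved stays moved. The work goes in short steps, Python scripts to look and compute and a shell command to move; the robot and the scene stay as the last step left them, time stands still between calls to the robot, and variables do not carry over. Pictures are saved under pics/ and viewed, at most 14 in all, crops included, and the job is handed in when it is done.

```bash
mkdir -p pics; ls
cat > h.py <<'E'
import numpy as np, cv2, pickle
from scipy.spatial.transform import Rotation as R
from workcell import status, optics, env
def shot(n,f):
    d=optics.read_camera(n); pickle.dump(d,open(f'pics/{f}.pkl','wb')); cv2.imwrite(f'pics/{f}.png',d['frame'][:,:,::-1]); return d
def Rm(d):
    a=np.array(d['attitude'],float)
    return a if a.shape==(3,3) else R.from_quat(a[[1,2,3,0]]).as_matrix()
def foc(d): return d['frame'].shape[0]/2/np.tan(np.radians(d['vfov'])/2)
def cloud(d):
    z=d['depth']; v,u=np.indices(z.shape); f=foc(d)
    p=np.stack([(u-d['cx'])/f*z,(v-d['cy'])/f*z,z],-1)
    return p@Rm(d).T+np.array(d['origin'])
def ray(d,u,v,h):
    r=Rm(d)@np.array([(u-d['cx'])/foc(d),(v-d['cy'])/foc(d),1]); o=np.array(d['origin'])
    return o+r*(h-o[2])/r[2]
E
python3 - <<'E'
from h import *
for n in('scene','top'):
    d=shot(n,n+'0'); print(n,d['vfov'],d['cx'],d['cy'],d['origin'],d['attitude'])
print(status.get_state(),env.tip_reach)
E
```

```text
pics
scene 56.43495251728577 254.64207517462876 192.27848962853034 [0.1162029  0.66914763 0.64985681] [ 0.12411622 -0.29374747  0.87306455 -0.36887108]
top 47.468086003569745 259.31223992035984 185.2460368908996 [0.30399269 0.21336463 0.94890127] [ 0.06812672 -0.63822246  0.76279459 -0.07858276]
{'clock': 0.1, 'joint_pos': array([-1.43258434e+00,  3.13917089e-01,  4.50552108e-02,  1.30357839e+00,
       -1.59527360e-05,  1.43118345e+00]), 'qvel': array([-1.55941153e-03, -1.24485605e-03,  2.12008009e-03,  1.44103729e-03,
       -6.68713625e-05,  1.87234495e-03]), 'tau': array([ 2.64507544e-03, -4.81726384e+01,  2.99243867e+01,  1.26629000e-02,
       -1.51778177e-04,  1.19779770e-05]), 'tcp_pos': array([ 0.15763405, -0.55261055,  0.30308732]), 'orientation': array([-8.21976087e-04,  9.90366838e-01,  1.38466066e-01, -7.40062036e-06]), 'wrist_force': array([ 0.59779882,  0.20771401, -0.32444876]), 'ft_torque': array([-0.03288768,  0.06943272, -0.05001817]), 'grip_force': 0.0, 'finger_gap': 0.08594514894403317} 0.0726
```

View pics/scene0.png

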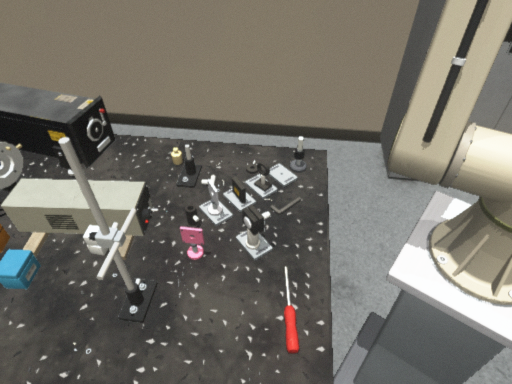

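View pics/top0.png

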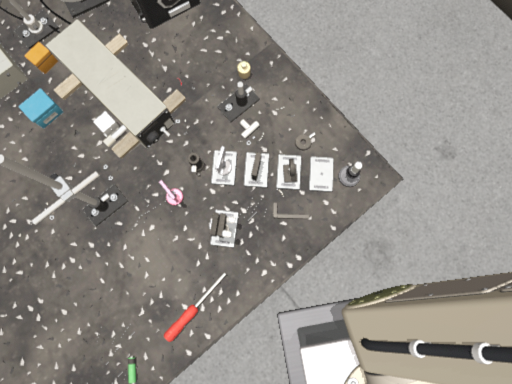

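The scene view shows the lamp at (298,155), an empty plate at (283,174), then lens, block and aperture going left. The mirror stands on the spare plate at (255,243). In the top view the plates are at x = 220, 256, 289 and 321, y about 170, and the spare is at (224,229). I'll zoom in and measure.

Run:
```python
from h import *
a=pickle.load(open('pics/top0.pkl','rb')); b=pickle.load(open('pics/scene0.pkl','rb'))
ca=cv2.resize(a['frame'][140:260,180:380],(800,480),interpolation=cv2.INTER_CUBIC)
cb=cv2.resize(b['frame'][130:265,170:330],(711,600),interpolation=cv2.INTER_CUBIC)
cv2.imwrite('pics/c1.png',ca[:,:,::-1]);cv2.imwrite('pics/c2.png',cb[:,:,::-1])
# plate points by bright grey, height ~10mm
f=a['frame'].astype(int); P=cloud(a)
m=((f.min(2)>150)&(np.ptp(f,axis=2)<30)&(P[...,2]<0.03)&(P[...,2]>-0.02)).astype(np.uint8)
m=cv2.morphologyEx(m,cv2.MORPH_CLOSE,np.ones((3,3)))
n,l,s,c=cv2.connectedComponentsWithStats(m)
for i in range(1,n):
    if s[i,4]>150:
        z=np.median(P[...,2][l==i]); pts=np.argwhere(l==i)[:,::-1]
        w=np.array([ray(a,u,v,0.01)[:2] for u,v in pts],np.float32)
        print(c[i],s[i,4],z,cv2.minAreaRect(w*1000))
```

```text
[248.1027027  127.25405405] 185 0.011817078323498764 ((641.409912109375, 185.7578125), (36.25706481933594, 47.63173294067383), 36.31581497192383)
[224.02442748 168.45343511] 655 0.010862831457197353 ((557.1824951171875, 252.0670623779297), (51.30221176147461, 91.55689239501953), 75.8921890258789)
[256.2608 169.3632] 625 0.010254331197855016 ((540.5866088867188, 181.90573120117188), (51.035247802734375, 97.3474349975586), 75.99161529541016)
[287.80034722 172.1875    ] 576 0.01038709951550909 ((518.099609375, 110.18238830566406), (61.204437255859375, 100.1060562133789), 79.81987762451172)
[320.9047014  173.37357052] 787 0.010332853042428813 ((502.80377197265625, 42.97630310058594), (51.28494644165039, 76.75650787353516), 75.88969421386719)
[226.25991189 229.25991189] 454 0.01029662902347217 ((425.4364929199219, 271.2159729003906), (52.055274963378906, 85.36956024169922), 72.24423217773438)
[207.68062827 292.55497382] 191 0.003996191832955631 ((300.2225036621094, 324.52410888671875), (25.733640670776367, 90.09367370605469), 48.79213333129883)
[331.30509219 363.62203687] 2278 0.0007374139524671253 ((108.72895050048828, 101.93621826171875), (119.64080047607422, 87.20576477050781), 89.35675811767578)
```

View pics/c1.png

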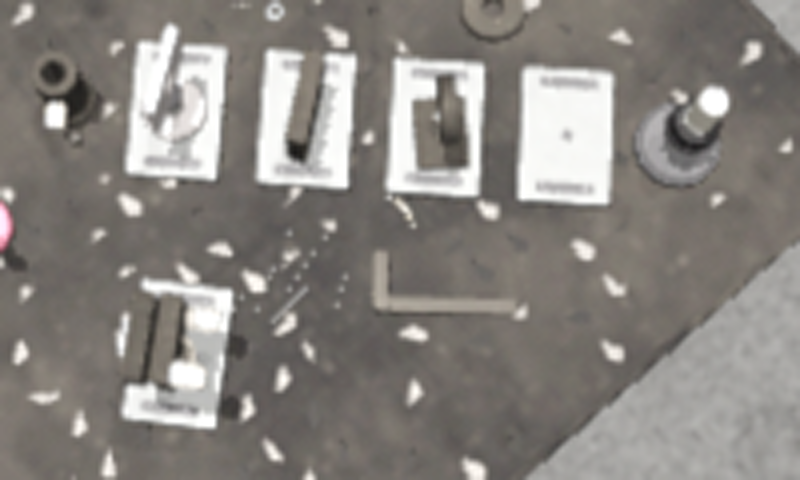

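View pics/c2.png

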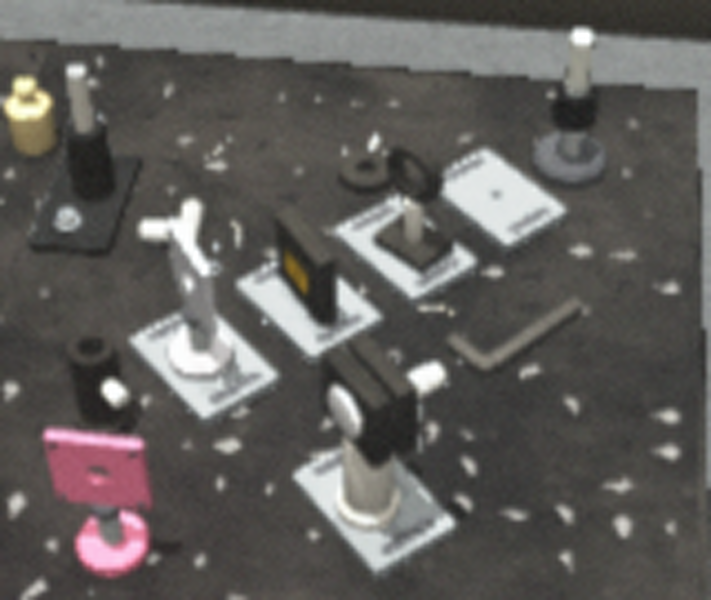

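The crops confirm the layout. The lamp end is at the right (d, empty), then the lens on c, block on b and aperture on a, with the mirror on the spare. Plate tops measure z ≈ 0.010. The plan is lens→d, aperture→c, block→a, mirror→b. First I'll move over the row for a wrist view.

```bash
python3 -m handwheel '{"deltas": [[1,0.8,-0.85,0,0],[1,0.8,-0.85,0,0],[1,0.8,-0.85,0,0],[1,0.8,-0.85,0,0],[1,0.8,-0.85,0,0],[1,0.8,-0.85,0,0],[1,0.8,-0.85,0,0],[1,0.8,-0.85,0,0],[1,0.8,-0.85,0,0],[1,0.8,-0.85,0,0],[1,0.8,-0.85,0,0],[1,0.8,-0.85,0,0],[1,0.8,-0.85,0,0],[1,0.8,-0.85,0,0],[0,0,0,0,1],[0,0,0,0,1],[0,0,0,0,1],[0,0,0,0,0]]}' 60
python3 - <<'E'
from h import *
d=shot('wrist','w0'); print(d['vfov'],d['cx'],d['cy'],d['origin'],Rm(d).round(3)); s=status.get_state(); print(s['tcp_pos'],s['orientation'],s['joint_pos'],s['finger_gap'])
E
```

```text
clock: 2.35
tcp_pos: [0.4505, -0.0075, 0.3035]
orientation: [-0.013, 0.995, -0.103, 0.001]
wrist_force: [-0.1, 0.9, 0.4]
finger_gap: 0.0427
grip_force: 0.0
67.29181175372081 254.53928883894042 197.08783587156498 [ 0.52245866 -0.0245934   0.37139795] [[-0.206 -0.937 -0.282]
 [-0.978  0.189  0.085]
 [-0.026  0.293 -0.956]]
[ 0.45063765 -0.00693236  0.30355411] [-1.30091828e-02  9.94602351e-01 -1.02938619e-01  7.51506837e-04] [-0.20720771  0.07179089 -0.25498395  1.24522997  0.02603445  3.14062936] 0.04284302775488667
```

View pics/w0.png

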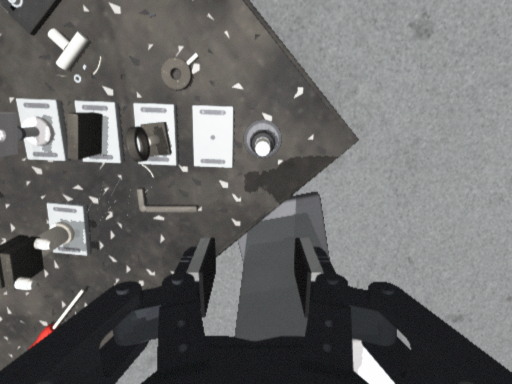

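The wrist view shows plate d at (212,136), the lens at (145,140), the block at (88,135), the aperture at (25,132) and the mirror at (60,235). Joint 6 has reached its limit, so I'll use the equivalent half-turned grasp.

```bash
python3 -m handwheel '{"deltas": [[0,0,0,0,-1],[0,0,0,0,-1],[0,0,0,0,-1],[0,0,0,0,-1],[0,0,0,0,-1],[0,0,0,0,-1],[0,0,0,0,-1],[0,0,0,0,-1],[0,0,0,0,-1],[0,0,0,0,-1],[0,0,0,0,-1],[0,0,0,0,-1],[0,0,0,0,-1],[0,0,0,0,-1],[0,0,0,0,-1],[0,0,0,0,-1],[0,0,0,0,-1],[0,0,0,0,-0.8]]}'
cat >> h.py <<'E'
def st():
    s=status.get_state(); q=s['orientation']; M=R.from_quat(q[[1,2,3,0]]).as_matrix()
    print('t',s['clock'],'tcp',s['tcp_pos'].round(4),'yaw',np.degrees(np.arctan2(M[1,0],M[0,0])).round(2),'z',M[:,2].round(4),'q6',s['joint_pos'][5].round(2),'gap',s['finger_gap'].round(4),'F',s['wrist_force'].round(1),s['grip_force']); return s,M
def go(x,y,z,yaw=None):
    "units for TCP target at present axes"
    s,M=st(); print('units',(M.T@(np.array([x,y,z])-s['tcp_pos'])/0.04).round(2), 'turn',None if yaw is None else round(-((yaw-np.degrees(np.arctan2(M[1,0],M[0,0]))+180)%360-180)/10,2))
E
python3 -c "
from h import *
go(.48,.15,.30,165.9)"
```

```text
clock: 4.65
tcp_pos: [0.4509, -0.0057, 0.3037]
orientation: [0.001, 0.116, 0.993, 0.013]
wrist_force: [0.6, 0.4, -0.6]
finger_gap: 0.0428
grip_force: 0.0Traceback (most recent call last):
  File "<string>", line 3, in <module>
    go(.48,.15,.30,165.9)
    ~~^^^^^^^^^^^^^^^^^^^
  File "h.py", line 22, in go
    s,M=st(); print('units',(M.T@(np.array([x,y,z])-s['tcp_pos'])/0.04).round(2), 'turn',None if yaw is None else round(-((yaw-np.degrees(np.arctan2(M[1,0],M[0,0]))+180)%360-180)/10,2))
        ~~^^
  File "h.py", line 19, in st
    print('t',s['clock'],'tcp',s['tcp_pos'].round(4),'yaw',np.degrees(np.arctan2(M[1,0],M[0,0])).round(2),'z',M[:,2].round(4),'q6',s['joint_pos'][5].round(2),'gap',s['finger_gap'].round(4),'F',s['wrist_force'].round(1),s['grip_force']); return s,M
                                                                                                                                                                    ^^^^^^^^^^^^^^^^^^^^^
AttributeError: 'float' object has no attribute 'round'
```

```bash
sed -i "s/s\['finger_gap'\].round(4)/round(s['finger_gap'],4)/" h.py
python3 -c "
from h import *
go(.48,.15,.30,165.9);s,M=st();print(M.round(4),s['joint_pos'])"
```

```text
t 4.65 tcp [ 0.4509 -0.0057  0.3037] yaw 166.62 z [ 0.0044  0.0257 -0.9997] q6 0.03 gap 0.0428 F [ 0.6  0.4 -0.6] 0.0
units [0.19 3.95 0.2 ] turn 0.07
t 4.65 tcp [ 0.4509 -0.0057  0.3037] yaw 166.62 z [ 0.0044  0.0257 -0.9997] q6 0.03 gap 0.0428 F [ 0.6  0.4 -0.6] 0.0
[[-0.9729  0.2313  0.0044]
 [ 0.2314  0.9725  0.0257]
 [ 0.0017  0.0261 -0.9997]] [-0.2043612   0.07190914 -0.25451508  1.24526844  0.02611093  0.02911572]
```

The commanded pose now carries a harmless 1.5° tilt, which my units calculation takes into account. I'll move over the middle of the row and take two wrist views.

```bash
python3 -m handwheel '{"deltas": [[0,0,0.7,0,0.07],[0,0,0.7,0,0],[0,0,0.7,0,0],[0,0,0.7,0,0],[0,0,0,0,0]]}' >/dev/null
python3 -c "
from h import *
shot('wrist','w1');st()"
python3 -m handwheel '{"deltas": [[0,0,0.9,0,0],[0,0,0.9,0,0],[0,0,0.9,0,0],[0,0,0,0,0]]}' >/dev/null
python3 -c "
from h import *
d=shot('wrist','w2');st();e=pickle.load(open('pics/w1.pkl','rb'))
cv2.imwrite('pics/w12.png',np.vstack([e['frame'],d['frame']])[:,:,::-1][:, :][::1,::1]) 
i=np.hstack([e['frame'],d['frame']]);cv2.imwrite('pics/w12.png',cv2.resize(i,(800,300),interpolation=3)[:,:,::-1])"
```

```text
t 5.325 tcp [0.4783 0.1032 0.3065] yaw 165.73 z [ 0.0041  0.0253 -0.9997] q6 0.29 gap 0.0428 F [-0.1 -0.1 -0.3] 0.0
t 5.875 tcp [0.5052 0.2067 0.3092] yaw 165.64 z [ 0.004   0.0248 -0.9997] q6 0.48 gap 0.0425 F [ 1.   0.7 -0.3] 0.0
```

View pics/w12.png

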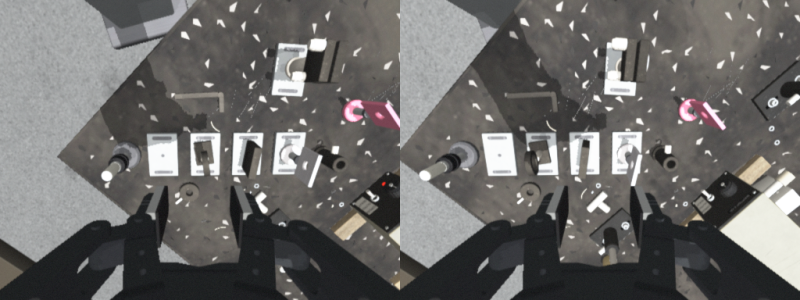

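Both wrist views show plates d, c, b and a across at y≈155 and the spare at (290,70)/(620,65). The hand doesn't occlude any of them. I'll now compute plate and optic poses from the clouds of several views.

Run:
```python
from h import *
C={'d':(503,43),'c':(520,113),'b':(538,182.6),'a':(555,252.4),'sp':(425,271)}
for n in('top0','w1','w2'):
    d=pickle.load(open(f'pics/{n}.pkl','rb')); P=cloud(d)*1000; f=d['frame'].astype(int)
    ok=d['depth']>0
    print(n,'table z',np.median(P[...,2][ok&(np.hypot(P[...,0]-480,P[...,1]-150)<100)]).round(1))
    for k,c in C.items():
        r=np.hypot(P[...,0]-c[0],P[...,1]-c[1])
        m=ok&(r<50)&(f.min(2)>110)&(abs(P[...,2]-10)<5)
        s=f'{k} plate z {np.median(P[...,2][m]):.1f} '
        (cx,cy),(w,h),an=cv2.minAreaRect(P[m][:,:2].astype(np.float32)); s+=f'rect {cx:.1f},{cy:.1f} {w:.0f}x{h:.0f} {an:.1f} | '
        for lo,hi in((28,45),(45,65),(62,92),(92,118)):
            q=P[ok&(r<40)&(P[...,2]>lo)&(P[...,2]<hi)]
            if len(q)>15:
                (cx,cy),(w,h),an=cv2.minAreaRect(q[:,:2].astype(np.float32)); s+=f'z{lo}-{q[:,2].max():.0f} n{len(q)} {cx:.1f},{cy:.1f} {w:.0f}x{h:.0f} {an:.1f} | '
        print(s)
```

```text
top0 table z 1.6
d plate z 10.5 rect 501.5,43.4 98x75 75.5 | 
c plate z 10.6 rect 519.6,113.8 98x76 77.0 | z45-64 n16 513.3,114.3 2x25 82.8 | z62-88 n81 513.4,111.2 9x35 84.1 | 
b plate z 10.4 rect 536.7,182.9 98x76 77.1 | z28-45 n22 532.4,178.1 11x49 54.1 | z45-64 n146 535.3,182.8 12x50 67.4 | z62-66 n25 534.8,182.4 10x49 66.2 | 
a plate z 10.5 rect 551.6,244.3 82x75 76.4 | z45-65 n45 552.1,249.7 7x46 61.1 | z62-92 n57 553.6,252.5 5x46 64.5 | z92-98 n60 553.7,253.4 6x46 65.8 | 
sp plate z 10.4 rect 419.8,272.3 50x75 71.2 | z62-92 n80 414.7,269.1 30x51 57.1 | z92-116 n371 416.2,271.7 44x44 72.3 | 
w1 table z 289.1
d plate z 8.1 rect 502.6,43.2 99x75 75.2 | 
c plate z 8.1 rect 519.7,113.5 99x75 75.6 | z62-86 n267 513.5,111.4 9x35 83.9 | 
b plate z 8.1 rect 537.0,183.1 99x74 75.7 | z28-45 n182 533.8,178.1 10x51 57.0 | z45-60 n551 536.4,182.7 12x50 67.8 | 
a plate z 8.3 rect 552.1,240.8 74x75 75.7 | z28-45 n60 551.4,249.8 6x14 46.3 | z45-65 n399 553.2,251.3 10x46 61.5 | z62-92 n693 554.3,253.4 7x47 66.0 | z92-94 n124 553.9,253.4 6x45 64.7 | 
sp plate z 8.3 rect 421.0,272.9 51x75 73.3 | z28-45 n103 413.7,270.2 5x19 57.1 | z45-65 n140 414.4,270.0 5x20 61.9 | z62-92 n695 420.5,258.7 43x29 3.4 | z92-113 n2292 416.3,270.2 42x44 70.9 | 
w2 table z 285.2
d plate z 8.1 rect 502.1,42.6 98x74 75.1 | 
c plate z 8.0 rect 519.9,113.2 99x75 75.9 | z28-45 n42 513.3,115.5 11x4 18.9 | z45-65 n187 514.0,112.7 10x35 79.2 | z62-85 n345 514.5,111.3 10x37 83.8 | 
b plate z 8.1 rect 537.3,182.4 99x75 76.9 | z28-45 n33 513.5,191.8 11x1 71.9 | z45-60 n437 536.4,183.1 12x50 68.0 | 
a plate z 8.1 rect 551.7,240.4 75x75 76.0 | z28-45 n25 558.4,246.8 8x28 59.4 | z45-65 n206 552.5,250.7 9x46 57.9 | z62-92 n356 554.3,253.7 6x46 66.0 | z92-94 n120 553.8,253.7 5x45 65.4 | 
sp plate z 8.2 rect 421.2,273.2 50x75 72.9 | z28-45 n21 415.5,268.4 2x14 70.0 | z62-92 n321 421.3,264.9 37x40 83.8 | z92-113 n1957 417.0,272.1 44x44 72.4 |
```

The measurements from all the views agree to about 1 mm.

| Item | Centre (mm) | Axis |
|---|---|---|
| seat d | (502,43) | 75.95° |
| seat c | (520,113) | 75.95° |
| seat b | (537,183) | 75.95° |
| seat a | (554.6,252.6) | 75.95° |
| lens | (514,111) | 83.9° |
| block | (536,183) | 68° |
| aperture | (554,253.5) | 65.5° |
| mirror | (416.5,271.5) | 72° |

The measured heights match the text.

```bash
python3 -c "
from h import *
go(.5137,.110,.18,173.9)"
```

```text
t 5.875 tcp [0.5052 0.2067 0.3092] yaw 165.64 z [ 0.004   0.0248 -0.9997] q6 0.48 gap 0.0425 F [ 1.   0.7 -0.3] 0.0
units [-0.81 -2.37  3.17] turn -0.83
```

```bash
python3 -m handwheel '{"deltas": [[-0.1,-0.2,-0.6,0.79,0],[-0.1,-0.2,-0.6,0.79,0],[-0.1,-0.2,-0.6,0.79,0],[-0.1,-0.2,-0.57,0.8,0],[-0.1,0,0,0,-0.83],[-0.1,0,0,0,0]]}' >/dev/null; python3 -c "
from h import *
go(.5137,.110,.122,173.9)"
```

```text
t 6.625 tcp [0.5128 0.1086 0.18  ] yaw 173.65 z [ 0.0037  0.0251 -0.9997] q6 0.16 gap 0.0387 F [-0.1  0.2  0.2] 0.0
units [-0.02  0.    1.45] turn -0.02
```

```bash
python3 -m handwheel '{"deltas": [[-0.1,-0.02,0,0.6,0],[-0.1,0,0,0.5,0],[-0.1,0,0,0.35,0],[-0.1,0,0,0,0],[-1,0,0,0,0],[-1,0,0,0,0],[-1,0,0,0,0],[-1,0,0,0,0]]}' 40; python3 -c "
from h import *
go(.4961,.0419,.16,165.95); shot('scene','s1')"
```

```text
clock: 7.62
tcp_pos: [0.515, 0.1116, 0.1231]
orientation: [0.003, 0.054, 0.998, 0.013]
wrist_force: [0.5, 0.5, 4.2]
finger_gap: 0.0083
grip_force: 40.4
t 7.625 tcp [0.515  0.1116 0.1231] yaw 173.86 z [ 0.0065  0.0255 -0.9997] q6 0.16 gap 0.0083 F [0.5 0.5 4.2] 40.433857346870354
units [ 0.28 -1.76 -0.97] turn 0.79
```

The grip holds at a gap of 8.3 mm, which matches the 8 mm ring. Now I'll lift, carry and turn.

```bash
python3 -m handwheel '{"deltas": [[-1,0,0,-0.5,0],[-1,0,0,-0.47,0],[-1,0.14,-0.6,0,0],[-1,0.14,-0.6,0,0],[-1,0,-0.56,0,0],[-1,0,0,0,0.4],[-1,0,0,0,0.39],[-1,0,0,0,0],[-1,0,0,0,0]]}' >/dev/null; python3 -c "
from h import *
go(.5026,.0425,.124,165.95);"
```

```text
t 8.8 tcp [0.4954 0.0419 0.159 ] yaw 166.04 z [ 0.0042  0.0256 -0.9997] q6 0.15 gap 0.0083 F [ 0.1  0.  -1.2] 39.71893247089611
units [-0.17  0.04  0.88] turn 0.01
```

```bash
python3 -m handwheel '{"deltas": [[-1,-0.17,0.04,0.4,0],[-1,0,0,0.3,0],[-1,0,0,0.12,0],[-1,0,0,0.05,0],[-1,0,0,0,0],[-0.1,0,0,0,0],[-0.1,0,0,0,0],[-0.1,0,0,0,0],[-0.1,0,0,-0.6,0],[-0.1,0,0,-0.8,0],[-0.1,0,0,-0.8,0],[-0.1,0,0,0,0]]}'
cat >> h.py <<'E'
C={'d':(502.2,43),'c':(519.7,113.2),'b':(537.1,182.8),'a':(554.6,252.6),'sp':(421,272.8)}
def meas(name,keys,bands=((22,45),(45,65),(62,92),(92,118)),rad=36):
    d=shot(name,name+'_%d'%(status.get_state()['clock']*100)); P=cloud(d)*1000; ok=d['depth']>0
    for k in keys:
        c=C[k]; s=name+' '+k+': '; r=np.hypot(P[...,0]-c[0],P[...,1]-c[1])
        for lo,hi in bands:
            q=P[ok&(r<rad)&(P[...,2]>lo)&(P[...,2]<hi)]
            if len(q)>15:
                (cx,cy),(w,h),an=cv2.minAreaRect(q[:,:2].astype(np.float32)); s+=f'z{lo}-{q[:,2].max():.0f} n{len(q)} off {cx-c[0]:.1f},{cy-c[1]:.1f} {w:.0f}x{h:.0f} {an:.1f} | '
        print(s)
E
python3 -c "
from h import *
go(.513,.110,.18,155.5)
meas('top','d'); meas('wrist','dc')"
```

```text
clock: 10.3
tcp_pos: [0.504, 0.0402, 0.2152]
orientation: [0.004, 0.122, 0.992, 0.013]
wrist_force: [-0.7, -0.8, 0.2]
finger_gap: 0.0383
grip_force: 0.0
t 10.3 tcp [0.504  0.0402 0.2152] yaw 165.96 z [ 0.0105  0.025  -0.9996] q6 0.15 gap 0.0383 F [-0.7 -0.8  0.2] 0.0
units [0.21 1.72 0.93] turn 1.05
top d: z45-65 n26 off -1.8,6.1 4x31 80.4 | z62-89 n88 off -1.2,2.7 9x34 76.0 | 
wrist d: z22-45 n16 off -1.4,-2.0 1x7 73.3 | z45-65 n20 off -9.1,1.2 7x23 54.3 | z62-86 n571 off -0.5,3.0 9x35 75.9 | 
wrist c:
```

The lens is straight (75.9°) but about 2.8 mm off along the row. The held tilt shifts the foot by tilt × height. I'll regrip and shift it by that amount.

```bash
python3 -c "
from h import *
go(.5026,.0440,.1231,165.95)"
```

```text
t 10.4 tcp [0.5024 0.0403 0.2125] yaw 165.97 z [ 0.0055  0.0254 -0.9997] q6 0.15 gap 0.0383 F [ 0.4  0.6 -0.5] 0.0
units [0.02 0.03 2.24] turn 0.0
```

```bash
python3 -m handwheel '{"deltas": [[-0.1,0,0.03,0.8,0],[-0.1,0,0,0.8,0],[-0.1,0,0,0.5,0],[-0.1,0,0,0.14,0],[-0.1,0,0,0,0],[-1,0,0,0,0],[-1,0,0,0,0],[-1,0,0,0,0],[-1,0,0,0,0],[-1,0,0,-0.1,0],[-1,-0.04,-0.1,0,0],[-1,0,0,0.1,0],[-1,0,0,0,0],[-0.1,0,0,0,0],[-0.1,0,0,0,0],[-0.1,0,0,0,0],[-0.1,0,0,-0.6,0],[-0.1,0,0,-0.8,0],[-0.1,0,0,-0.6,0],[-0.1,0,0,0,0]]}'
python3 -c "
from h import *
go(.5532,.2505,.20,155.5)
meas('top','d'); meas('wrist','dc')"
```

```text
clock: 12.9
tcp_pos: [0.5045, 0.0374, 0.2044]
orientation: [0.003, 0.122, 0.992, 0.013]
wrist_force: [0.1, -0.5, -0.7]
finger_gap: 0.0384
grip_force: 0.0
t 12.9 tcp [0.5045 0.0374 0.2044] yaw 165.96 z [ 0.0087  0.0252 -0.9996] q6 0.15 gap 0.0384 F [ 0.1 -0.5 -0.7] 0.0
units [0.11 5.46 0.26] turn 1.05
top d: z45-64 n23 off 1.5,3.2 4x26 81.1 | z62-88 n89 off -0.2,-0.5 9x35 76.3 | 
wrist d: z22-43 n16 off -3.0,-4.2 0x2 45.2 | z45-65 n26 off -8.2,-1.8 8x23 53.0 | z62-85 n626 off 0.0,-0.0 9x35 75.8 | 
wrist c:
```

The lens is now within 0.5 mm. Next is the aperture.

```bash
python3 -m handwheel '{"deltas": [[-0.1,0.06,0.91,0,0],[-0.1,0,0.91,0,0],[-0.1,0,0.91,0,0],[-0.1,0,0.91,0,0],[-0.1,0,0.91,0,0],[-0.1,0,0.91,0,0],[-0.1,0,0,0,0.55],[-0.1,0,0,0,0.5],[-0.1,0,0,0,0],[-0.1,0,0,0,0]]}' >/dev/null
python3 -c "
from h import *
go(.555,.2516,.130,155.5)"
```

```text
t 14.25 tcp [0.5535 0.2497 0.2074] yaw 155.54 z [ 0.0032  0.0251 -0.9997] q6 0.71 gap 0.0387 F [ 0.3  0.1 -0.2] 0.0
units [-0.03  0.01  1.94] turn 0.0
```

```bash
python3 -m handwheel '{"deltas": [[-0.1,-0.03,0.01,0.7,0],[-0.1,0,0,0.7,0],[-0.1,0,0,0.4,0],[-0.1,0,0,0.14,0],[-0.1,0,0,0,0],[-1,0,0,0,0],[-1,0,0,0,0],[-1,0,0,0,0],[-1,0,0,0,0],[-1,0,0,-0.6,0],[-1,0,0,-0.9,0],[-1,0,0,-0.9,0],[-1,0,0,0,-0.52],[-1,0,0,0,-0.52],[-1,0,0,0,0]]}'
python3 -c "
from h import *
go(.5209,.1072,.226,165.95)"
```

```text
clock: 16.12
tcp_pos: [0.5549, 0.2493, 0.2266]
orientation: [0.001, 0.123, 0.992, 0.013]
wrist_force: [0.4, 0.4, -1.6]
finger_gap: 0.0048
grip_force: 39.3
t 16.125 tcp [0.5549 0.2493 0.2266] yaw 165.82 z [ 0.0044  0.0256 -0.9997] q6 0.53 gap 0.0048 F [ 0.4  0.4 -1.6] 39.32766156031448
units [-0.05 -3.65 -0.08] turn -0.01
```

```bash
python3 -m handwheel '{"deltas": [[-1,-0.05,-0.73,0,0],[-1,0,-0.73,0,0],[-1,0,-0.73,0,0],[-1,0,-0.73,0,0],[-1,0,-0.73,0,0],[-1,0,0,0,0],[-1,0,0,0,0]]}' >/dev/null
python3 -c "
from h import *
go(.5209,.1097,.1305,165.95)"
```

```text
t 17.0 tcp [0.5215 0.1075 0.2231] yaw 165.8 z [ 0.0051  0.026  -0.9996] q6 0.29 gap 0.0044 F [ 0.5  0.7 -1.3] 39.53280146541147
units [ 0.03 -0.01  2.32] turn -0.01
```

```bash
python3 -m handwheel '{"deltas": [[-1,0.03,-0.01,0.8,0],[-1,0,0,0.8,0],[-1,0,0,0.5,0],[-1,0,0,0.15,0],[-1,0,0,0.07,0],[-1,0,0,0,0],[-0.1,0,0,0,0],[-0.1,0,0,0,0],[-0.1,0,0,0,0],[-0.1,0,0,-0.6,0],[-0.1,0,0,-0.8,0],[-0.1,0,0,-0.6,0],[-0.1,0,0,0,0]]}'
python3 -c "
from h import *
go(.5370,.1792,.20,157.9)
meas('top','dc'); meas('wrist','dcb')"
```

```text
clock: 18.62
tcp_pos: [0.5215, 0.1075, 0.2121]
orientation: [0.003, 0.123, 0.992, 0.013]
wrist_force: [0.3, 0.4, -1.2]
finger_gap: 0.0385
grip_force: 0.0
t 18.625 tcp [0.5215 0.1075 0.2121] yaw 165.85 z [ 0.009   0.0257 -0.9996] q6 0.29 gap 0.0385 F [ 0.3  0.4 -1.2] 0.0
units [0.06 1.82 0.35] turn 0.8
top d: z45-62 n23 off 0.0,3.7 4x26 74.9 | z62-89 n70 off -0.5,-0.2 9x35 75.7 | 
top c: z45-65 n33 off -0.9,1.0 13x46 80.1 | z62-92 n24 off -1.9,0.7 5x45 75.8 | z92-98 n55 off -1.3,0.5 5x46 75.7 | 
wrist d: z22-45 n104 off -0.4,3.1 11x5 28.2 | z45-65 n345 off 1.6,1.5 8x36 72.7 | z62-85 n738 off 1.0,-0.2 10x37 75.5 | 
wrist c: z22-45 n27 off -3.2,-0.6 9x15 32.7 | z45-65 n152 off -6.7,0.9 15x34 88.4 | z62-92 n340 off -0.7,1.2 6x46 75.9 | z92-94 n282 off -0.9,0.8 5x45 76.0 | 
wrist b: z22-45 n505 off -3.5,-4.7 10x51 56.2 | z45-60 n1170 off -0.6,-0.2 13x50 68.0 |
```

The aperture is within about 1.2 mm and square. Next is the block, from b to a.

```bash
python3 -m handwheel '{"deltas": [[-0.1,0.04,0.91,0,0],[-0.1,0,0.91,0,0],[-0.1,0,0,0,0.8],[-0.1,0,0,0,0],[-0.1,0,0,0,0]]}' >/dev/null
python3 -c "
from h import *
go(.5375,.1806,.104,157.9)"
```

```text
t 19.35 tcp [0.5358 0.1781 0.2112] yaw 157.97 z [ 0.003   0.0252 -0.9997] q6 0.55 gap 0.0385 F [ 0.2 -0.9 -0.4] 0.0
units [-0.03  0.01  2.68] turn 0.01
```

```bash
python3 -m handwheel '{"deltas": [[-0.1,-0.03,0.01,0.8,0],[-0.1,0,0,0.8,0],[-0.1,0,0,0.7,0],[-0.1,0,0,0.25,0],[-0.1,0,0,0.13,0],[-0.1,0,0,0,0],[-1,0,0,0,0],[-1,0,0,0,0],[-1,0,0,0,0],[-1,0,0,0,0],[-1,0,0,-0.6,0],[-1,0,0,-0.6,0],[-1,0,0,-0.5,0],[-1,0,0,0,-0.8],[-1,0,0,0,0],[-1,0,0,0,0]]}' 50
python3 -c "
from h import *
go(.5555,.2480,.172,165.95)"
```

```text
clock: 21.35
tcp_pos: [0.5373, 0.1793, 0.1723]
orientation: [0.0, 0.124, 0.992, 0.013]
wrist_force: [0.3, -0.4, -1.8]
finger_gap: 0.0111
grip_force: 50.2
t 21.35 tcp [0.5373 0.1793 0.1723] yaw 165.74 z [ 0.0034  0.0252 -0.9997] q6 0.42 gap 0.0111 F [ 0.3 -0.4 -1.8] 50.16216516494751
units [-0.02  1.78  0.05] turn -0.02
```

```bash
python3 -m handwheel '{"deltas": [[-1,-0.02,0.6,0,-0.02],[-1,0,0.6,0,0],[-1,0,0.58,0,0],[-1,0,0,0,0],[-1,0,0,0,0]]}' >/dev/null
python3 -c "
from h import *
go(.5557,.2496,.1045,165.95)"
```

```text
t 21.975 tcp [0.5553 0.2478 0.1742] yaw 166.03 z [ 0.0034  0.0247 -0.9997] q6 0.52 gap 0.0112 F [ 0.4  0.3 -2.3] 50.156466364860535
units [-0.    0.    1.74] turn 0.01
```

```bash
python3 -m handwheel '{"deltas": [[-1,0,0,0.7,0],[-1,0,0,0.6,0],[-1,0,0,0.3,0],[-1,0,0,0.12,0],[-1,0,0,0.04,0],[-1,0,0,0,0],[-0.1,0,0,0,0],[-0.1,0,0,0,0],[-0.1,0,0,0,0],[-0.1,0,0,-0.6,0],[-0.1,0,0,-0.8,0],[-0.1,0,0,-0.8,0],[-0.1,0,0,-0.8,0],[-0.1,0,0,0,0]]}'
python3 -c "
from h import *
go(.4200,.2705,.25,73)
meas('top',['d','c','a','sp']); meas('wrist',['d','c','a','sp'])"
```

```text
clock: 23.72
tcp_pos: [0.5572, 0.2474, 0.2275]
orientation: [0.004, 0.121, 0.993, 0.014]
wrist_force: [0.9, 0.6, -0.2]
finger_gap: 0.0385
grip_force: 0.0
t 23.725 tcp [0.5572 0.2474 0.2275] yaw 166.06 z [ 0.0105  0.0271 -0.9996] q6 0.52 gap 0.0385 F [ 0.9  0.6 -0.2] 0.0
units [ 3.47 -0.25 -0.58] turn 9.31
top d: 
top c: 
top a: 
top sp: 
wrist d: z22-45 n265 off 1.0,3.6 12x7 5.5 | z45-64 n421 off 3.4,1.6 9x32 71.2 | z62-66 n21 off 16.9,0.3 1x6 77.0 | 
wrist c: z22-45 n155 off -0.5,4.8 14x8 7.0 | z45-65 n821 off 0.2,3.4 11x47 77.5 | z62-92 n1552 off -0.4,1.1 7x47 75.8 | z92-94 n248 off -0.8,1.5 6x45 76.5 | 
wrist a: z22-44 n61 off -24.0,6.2 12x1 73.2 | z45-60 n811 off -0.4,0.2 12x49 75.7 | 
wrist sp: z22-43 n27 off 9.5,0.5 4x1 63.8 | z45-65 n22 off 6.1,2.2 2x8 69.5 | z62-92 n840 off 4.0,-3.6 44x27 71.0 | z92-114 n1491 off 11.0,2.7 28x18 71.8 |
```

The block is on seat a within 0.5 mm. I'll get the mirror head's pose from the earlier views, using its flat top face.

Run:
```python
from h import *
for n in('top0','w1','w2'):
    d=pickle.load(open(f'pics/{n}.pkl','rb')); P=cloud(d)*1000; f=d['frame'].astype(int); ok=(d['depth']>0)&(np.hypot(P[...,0]-421,P[...,1]-272)<45)
    hs=P[...,2][ok&(P[...,2]>90)&(f.max(2)<110)]; z0=np.percentile(hs,90); 
    for lab,m in(('dark top',(f.max(2)<110)&(abs(P[...,2]-z0)<4)),('bright',(f.min(2)>130)&(P[...,2]>60))):
        q=P[ok&m][:,:2].astype(np.float32); (cx,cy),(w,h),an=cv2.minAreaRect(q); print(n,lab,round(float(z0),1),len(q),f'{cx:.1f},{cy:.1f} {w:.0f}x{h:.0f} {an:.1f}',q.mean(0))
a=pickle.load(open('pics/w2.pkl','rb'))['frame'][30:150,240:400]
cv2.imwrite('pics/m.png',cv2.resize(a,(640,480),interpolation=2)[:,:,::-1])
```

```text
top0 dark top 114.3 35 415.1,276.5 21x41 65.0 [413.59894 276.87726]
top0 bright 114.3 146 416.3,271.7 44x44 72.4 [412.56418 265.59378]
w1 dark top 111.1 1150 419.0,277.9 26x44 70.5 [418.4448  279.52695]
w1 bright 111.1 542 416.3,270.1 41x44 71.6 [410.5979  259.39484]
w2 dark top 111.3 1170 418.9,278.2 26x44 71.1 [418.48218 279.2022 ]
w2 bright 111.3 560 417.0,272.0 44x44 71.5 [412.24283 262.56256]
```

View pics/m.png

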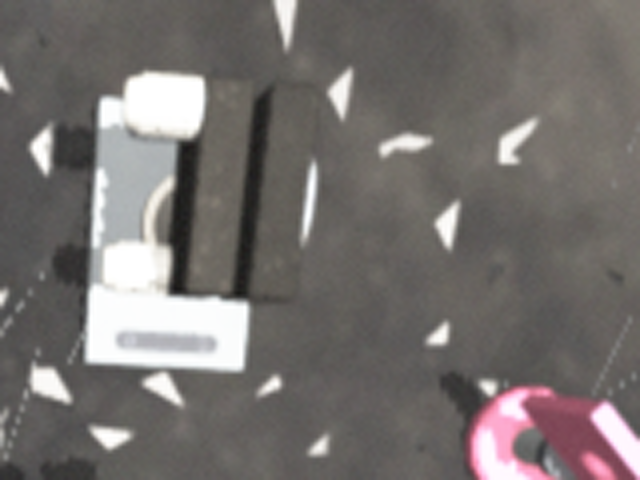

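The picture shows the head as two dark plates with the knobs on the lamp side. Its centre is (418.9,278.0), 26×44 mm, axis 71°, top at about 111 mm. I'll grip it across its 44 mm width.

```bash
python3 -m handwheel '{"deltas": [[0.5,0.4,0,-0.5,-0.9],[0.5,0,0,-0.1,-0.95],[0.5,0,0,0,-0.95],[0.5,0,0,0,-0.95],[0.5,0,0,0,-0.95],[0.5,0,0,0,-0.95],[0.5,0,0,0,-0.95],[0.5,0,0,0,-0.95],[0.5,0,0,0,-0.95],[0.5,0,0,0,0]]}' >/dev/null
python3 -c "
from h import *
go(.4199,.2733,.25,251)"
```

```text
t 25.075 tcp [0.5393 0.25   0.2467] yaw -109.04 z [ 0.0021  0.0247 -0.9997] q6 -0.95 gap 0.0641 F [0.2 0.5 0.3] 0.0
units [ 0.42  3.01 -0.07] turn -0.0
```

```bash
python3 -m handwheel '{"deltas": [[0.5,0.1,0.75,0,0],[0.5,0.1,0.75,0,0],[0.5,0.1,0.75,0,0],[0.5,0.12,0.76,0,0],[0.5,0,0,0,0],[0.5,0,0,0,0]]}' >/dev/null
python3 -c "
from h import *
go(.4199,.276,.142,251)"
```

```text
t 25.825 tcp [0.421  0.2734 0.2482] yaw -109.02 z [ 0.0052  0.0254 -0.9997] q6 -0.83 gap 0.0641 F [ 0.5 -0.3  0.9] 0.0
units [0.02 0.04 2.66] turn -0.0
```

```bash
python3 -m handwheel '{"deltas": [[0.5,0.02,0.04,0.8,0],[0.5,0,0,0.8,0],[0.5,0,0,0.6,0],[0.5,0,0,0.3,0],[0.5,0,0,0.16,0],[0.5,0,0,0,0],[-1,0,0,0,0],[-1,0,0,0,0],[-1,0,0,0,0],[-1,0,0,0,0],[-1,0,0,-0.5,0],[-1,0,0,-0.7,0],[-1,0,0,-0.8,0],[-1,0,0,-0.8,0],[-1,0,0,0,-0.5],[-1,0,0,0,0]]}' 60
python3 -c "
from h import *
go(.5400,.1822,.25,255.95)
d=shot('wrist','wm'); e=shot('scene','sm'); cv2.imwrite('pics/sm2.png',cv2.resize(np.hstack([d['frame'],e['frame']]),(800,300),interpolation=3)[:,:,::-1])"
```

```text
clock: 27.82
tcp_pos: [0.4186, 0.2729, 0.2539]
orientation: [0.01, -0.616, 0.788, 0.009]
wrist_force: [0.4, -0.1, -2.1]
finger_gap: 0.0433
grip_force: 61.4
t 27.825 tcp [0.4186 0.2729 0.2539] yaw -103.98 z [ 0.0047  0.0254 -0.9997] q6 -0.92 gap 0.0433 F [ 0.4 -0.1 -2.1] 61.43793135881424
units [ 1.47 -3.49  0.06] turn 0.01
```

View pics/sm2.png

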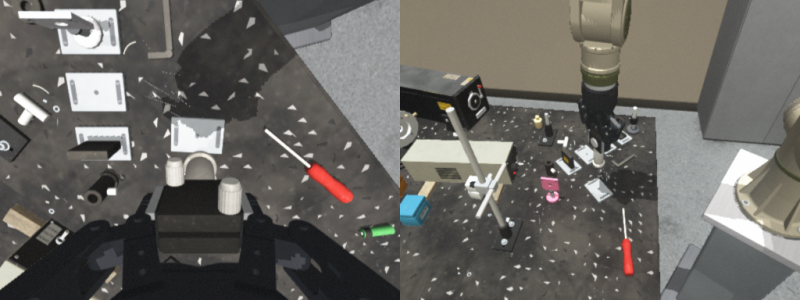

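The mirror is held cleanly between the pads, upright, with its knobs toward the lamp. The empty plate b is visible at (95,92). I'll carry it there.

```bash
python3 -m handwheel '{"deltas": [[-1,0.3,-0.6,0,0],[-1,0.3,-0.6,0,0],[-1,0.3,-0.6,0,0],[-1,0.3,-0.6,0,0],[-1,0.2,-0.6,0,0],[-1,0.05,-0.49,0,0],[-1,0,0,0,0],[-1,0,0,0,0]]}' >/dev/null
python3 -c "
from h import *
go(.5394,.1861,.143,255.95)"
```

```text
t 28.925 tcp [0.5395 0.1832 0.2515] yaw -103.97 z [ 0.0027  0.0253 -0.9997] q6 -1.15 gap 0.0433 F [-0.9  0.8 -2.3] 61.69619679450989
units [-0.    0.01  2.71] turn 0.01
```

```bash
python3 -m handwheel '{"deltas": [[-1,0,0,0.8,0],[-1,0,0,0.8,0],[-1,0,0,0.6,0],[-1,0,0,0.3,0],[-1,0,0,0.15,0],[-1,0,0,0.05,0],[-1,0,0,0,0]]}'
python3 -c "
from h import *
st()"
```

```text
clock: 29.8
tcp_pos: [0.5413, 0.186, 0.1451]
orientation: [0.01, -0.616, 0.788, 0.008]
wrist_force: [0.8, 1.3, -2.0]
finger_gap: 0.0433
grip_force: 61.8
t 29.8 tcp [0.5413 0.186  0.1451] yaw -103.94 z [ 0.006   0.0257 -0.9997] q6 -1.15 gap 0.0433 F [ 0.8  1.3 -2. ] 61.7780864238739
```

```bash
python3 -m handwheel '{"deltas": [[-1,0,0,0.03,0],[-1,0,0,0.02,0],[-1,0,0,0,0]]}'
```

```text
clock: 30.18
tcp_pos: [0.5412, 0.1859, 0.1431]
orientation: [0.01, -0.616, 0.788, 0.008]
wrist_force: [-1.5, 0.2, 1.8]
finger_gap: 0.0437
grip_force: 62.1
```

It's touching the plate. Release, retreat and look.

```bash
python3 -m handwheel '{"deltas": [[0.3,0,0,0,0],[0.5,0,0,0,0],[0.5,0,0,0,0],[0.5,0,0,-0.6,0],[0.5,0,0,-0.8,0],[0.5,0,0,-0.8,0],[0.5,0,0,-0.8,0],[0.5,0.5,0.8,0,0],[0.5,0.5,0.8,0,0],[0.5,0.3,0.8,0,0],[0.5,0,0.8,0,0],[0.5,0,0.8,0,0],[0.5,0,0,0,0],[0.5,0,0,0,0]]}'
cat > m.py <<'E'
from h import *
meas('top',['d','c','a']); meas('wrist',['d','c','a'])
for n in ('top','wrist'):
    d=shot(n,'f'+n+'%d'%(status.get_state()['clock']*100)); P=cloud(d)*1000; f=d['frame'].astype(int)
    q=P[(d['depth']>0)&(np.hypot(P[...,0]-538,P[...,1]-188)<40)&(f.max(2)<110)&(abs(P[...,2]-112)<5)][:,:2].astype(np.float32)
    if len(q)>10: print(n,'mirror head, want 538.4,188.1 @76:',len(q),cv2.minAreaRect(q))
E
python3 m.py; cd pics; python3 -c "
import cv2,glob,numpy as np
a=cv2.imread(sorted(glob.glob('fwrist*.png'))[-1]);b=cv2.imread(sorted(glob.glob('ftop*.png'))[-1])
cv2.imwrite('f.png',cv2.resize(np.hstack([a,b]),(800,300),interpolation=3))"
```

```text
clock: 31.92
tcp_pos: [0.3731, 0.171, 0.2615]
orientation: [0.01, -0.616, 0.788, 0.008]
wrist_force: [-0.7, 0.3, 0.4]
finger_gap: 0.0642
grip_force: 0.0
top d: 
top c: 
top a: z22-45 n36 off -4.9,-5.1 10x48 63.9 | z45-63 n151 off -0.9,-0.5 12x50 76.2 | 
wrist d: z22-45 n105 off -2.5,2.1 11x5 61.1 | z45-65 n94 off -0.6,4.5 35x9 1.8 | z62-85 n624 off -0.3,0.4 9x36 76.0 | 
wrist c: z22-44 n79 off -5.6,-1.7 5x10 32.6 | z45-65 n328 off -1.9,-2.2 8x48 69.6 | z62-92 n624 off -0.9,1.5 7x47 75.6 | z92-94 n177 off -1.0,0.9 5x46 76.2 | 
wrist a: z22-45 n505 off -2.5,-5.0 10x51 66.4 | z45-60 n504 off -0.3,-0.1 13x50 75.9 | 
wrist mirror head, want 538.4,188.1 @76: 1246 ((539.8140258789062, 187.96189880371094), (25.542110443115234, 44.63471984863281), 76.46878051757812)
```

View pics/f.png

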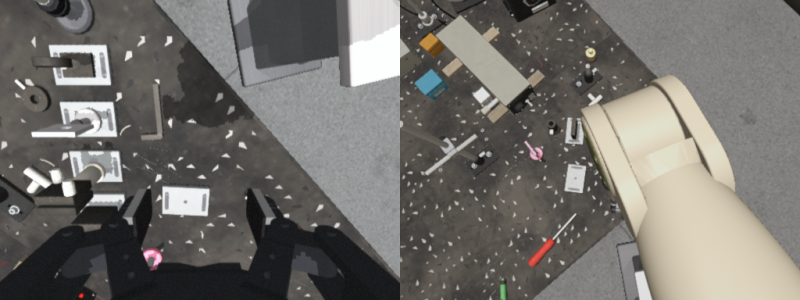

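All four optics stand upright within about 1.5 mm and 0.5° of their places. From the lamp end (top left in the wrist view) they are lens, aperture, mirror, block, with the spare plate empty and the gripper clear of everything.

```bash
python3 -c "
from workcell import hand_in
print(hand_in())"
```

```text
the job is handed in; nothing more can be done
None
```

The job is handed in: from the lamp's end the plates hold lens, aperture, mirror mount and beam block, all upright and measured within about 1.5 mm of centre and 0.5° of square, at about 32 s; the hand-in gave no verdict.

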